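Show the brazer the next joint

ROBOT

A 7-joint arm with a two-finger parallel gripper is mounted at the origin on the work surface. World frame = base frame: x ahead of the robot, y to its left, z up, the work surface at z = 0. Lengths are in m, angles in rad, forces in N, time in s.
With the tool pointing down it reaches from about 0.35 to 0.9 m from the base axis. Payload 8.1 kg.
Tool frame: the origin (TCP) lies midway between the tips of the shut fingers; the grasp point (between the pads) lies 19 mm behind it; x points along the fingers, z is the direction in which the jaws open and shut, and the axes are right-handed (so a half turn about x gives the same grasp; the last joint's range is limited). The gripper opens to 92 mm and grips with 3 to 60 N. Pads are 19 mm wide; open, the fingers measure 130 mm over their backs; the gripper's body (75 mm by 190 mm) begins 47 mm behind the grasp point.
Start: joints at [-1.406, 0.434, 0.025, 1.573, -0.012, 1.134, -0.075], TCP at [0.165, 0.603, 0.227] pointing down, gripper open.
Joint ranges: [-2.62, 2.62], [-0.44, 2.09], [-1.27, 1.32], [0.08, 2.57], [-1.32, 4.46], [0.12, 2], [-2.74, 2.74]. Speed limits (rad/s): [2.22, 2.22, 3.01, 3.01, 3.14, 3.14, 3.14].

INTERFACE

Orientations are given as a rotation vector (axis times angle).
In Python, from cell import arm gives the robot as it stands. The module is installed in compiled form; this text tells all that it offers.
- The arm moves only by the tool move_arm, never from a script. Its argument "steps" is text: rows parted by semicolons, each of 5 numbers parted by spaces: the shift along the tool's x, y, z in m, then the turn about the tool's x in rad, then the closure in counts, from 0 (fully open) to 255 (shut). A call has 1 to 10 rows; each row is the pose to reach, as a shift and turn from the pose commanded when the call began, along the tool's axes at that moment; what a row does not reach only later rows make up. A row lasts 1/12 s, in which the tool goes at most 41.7 mm and 7.16 degrees, less where a joint would pass 70% of its speed; a pose out of reach is approached as far as the arm can. A call with a gripper value outside its range is refused whole. The fingers move at their own pace and stop on an object; "squeeze" is the grip in N (left out, the last holds). Time passes only in rows, so rows that repeat a pose let the fingers close. It gives the time, the measured TCP pose, the force and the opening at its end, in the units of the state.
- arm.observe(): the state, without advancing time (a new reading comes with each control period).
- arm.get_image(name): name is "side" or "top" or "wrist"; returns a dict with "img" (420x560x3 uint8, blue, green, red), "z_map" (420x560 float32, m along the optical axis (not along the pixel's ray), 0 where there is no reading), "vfov" (degrees; the focal length in pixels is half the picture's height over the tangent of half this angle, whatever the lens; pixels are square), "cx", "cy" (the principal point, pixels), "extrinsics" (4x4, takes a point from camera to world coordinates). Camera axes: x right, y up, looking along -z (the intrinsics and any distortion apply to the point x, -y, -z); pixel columns grow to the right and rows downward; lengths in m; the calibration is good to about 2 mm. A picture is of the moment at which its call begins.
- arm.sign_off(): hands the job in, once; it reports no verdict.
The state is a dict: "clock": time; "joints": joint angles; "dq": joint speeds; "joint_efforts": joint torques, N m; "position": TCP position; "ee_rot": TCP orientation; "force": force on the tool from outside, world axes, zero at the start; "ft_torque": the same for the moment, N m; "width": opening from 0.0 (shut) to 1.0 (fully open).
Only numpy, scipy, OpenCV 4.12 (cv2) and the standard library are available. Lean on these libraries where they do the work, as an engineer would, in place of code of your own. Each camera call takes 0.05 s, during which the arm holds its last target.

TASK

Show the brazer the next job without touching any of it: point straight down at the brass lug on the bench, fingertips two to five centimetres above it, and stay there for two seconds; then point in the same way, for two seconds, at the bare end of the tube in the jig. Then press the green button on the call box all the way down, let it come back up and move clear. Do not point at the two other fittings, do not press the red button, and leave everything on the bench where it is.

Things in the scene. Friction and masses are not known exactly. Their poses are not given: they have to be found in the camera images.
- brass_lug_top (a point): Centre of the upper rim of the brass lug: a yellow brass sleeve standing upright and loose on the bench, open at the top, 36 mm tall, 39 mm across, with a 48 mm wide, 8 mm high flange at its foot. Point at it from above. z up; the lug stands anywhere among the three fittings.
- dark_collar_top (a point): Centre of the upper rim of the dark steel collar, a loose upright ring 42 mm across and 45 mm tall, open at the top. Not to be pointed at. z up.
- steel_dropout_top (a point): Point on top of the flat bright-steel dropout plate, loose on the bench: 90 mm long (its x), 40 mm wide, 8 mm thick, with a slot open at its +x end. The point lies in the middle of its solid part; the plate runs from 25 mm behind (-x) to 65 mm ahead (+x) of it. Not to be pointed at. z up.
- bare_end (a point): The bare end of the level steel tube in the jig: the point lies on the tube's top line, 131 mm above the bench, 15 mm in from the open end. Tube 32 mm across. z up, y along the tube away from the bare end. Clamps begin 74 mm along y, with bolt heads 20 mm above the tube's top; the tube's other end, 255 mm off, carries a brass collar and a dark plate.
- jig: The jig that holds the tube, bolted down, 151 mm tall; nothing in the work area is taller (a 200 mm red drawer unit stands at the right edge, a 110 mm blue bin far left). Base plate 110 by 280 mm, 20 mm thick. Origin under the centre of the plate, x across the tube, y along it away from the bare end, z up.
- green_button_top (a point): Centre of the top face of the green button (30 mm across), up on the yellow call box, 68 mm above the bench. Pressed straight down; springs back. z up.
- green_button (a joint): Green button travel in m: 0 up, 0.006 fully down; fully down takes about 5 N.
- red_button_top (a point): Centre of the top face of the red button, 72 mm from the green one on the same call box. Not to be pressed.
- red_button (a joint): Red button travel in m: 0 up, 0.006 fully down.
- call_box: Yellow call box, 100 (x) by 150 (y) by 45 mm high, bolted down. Origin under its centre; the green button stands 36 mm to its -y, the red one 36 mm to its +y.
- brass_lug: The brass lug itself, 140 g or so; origin at the centre of its underside.
- dark_collar: The dark collar; origin at the centre of its underside.
- steel_dropout: The dropout plate; origin 20 mm from the listed point towards +x, on the underside.
- flux_jar: White jar with an orange lid, 68 mm across, 85 mm tall; origin at the centre of its underside.
- wire_brush: Brush lying on the bench, far right; origin at the underside.
- wrench: Steel wrench lying on the bench, far right; origin at the underside.
- hammer: Hammer lying on the bench, right; origin at the underside.
Not all that is in view belongs to the job. Of the things shaped like the dark_collar, the dark steel one is meant.

How it is judged:
By the outcome, as a careful person would: the job done as asked, in the order asked, and still so for the second after the job is handed in, with the robot touching nothing.
It also fails if it takes over 54 s, if anything falls off the work surface, if the arm or the gripper's body presses on something with over 40 N, if the wrist force passes 120 N, or if a joint passes its speed limit or range.

## Working session

There is one attempt and no reset: what is moved stays moved. The work goes in short steps, Python scripts to look and compute and a tool call to move; the robot and the scene stay as the last step left them, time stands still between calls to the robot, and variables do not carry over. Pictures are saved under pics/ and viewed, and the job is handed in when it is done.

Besides the shell and the picture viewer there is one more tool, called after "Request:" by a JSON object that holds its "op" and its "data". move_arm: Moves the arm, as the interface text tells. Its arguments: {"type":"object","properties":{"steps":{"type":"string"},"squeeze":{"type":"number"}},"required":["steps"]}

```bash
mkdir -p pics; cat > h.py <<'E'
import numpy as np, cv2
from cell import arm
def save(n,tag):
    d=arm.get_image(n); cv2.imwrite(f'pics/{tag}.png',d['img']); np.savez(f'pics/{tag}.npz',**d); return d
def load(tag): return dict(np.load(f'pics/{tag}.npz'))
def pt(d,u,v,z=None,r=1):
    f=210/np.tan(np.radians(float(d['vfov']))/2)
    if z is None:
        p=d['z_map'][v-r:v+r+1,u-r:u+r+1]; z=np.median(p[p>0])
    c=np.array([(u-d['cx'])/f*z,-(v-d['cy'])/f*z,-z,1])
    return (d['extrinsics']@c)[:3]
E
python3 - <<'E'
from h import *
s=arm.observe()
for k,v in s.items(): print(k,np.round(v,4))
for n in('top','side','wrist'):
    d=save(n,n+'1'); print(n,d.keys(),d['vfov'],d['cx'],d['cy'],np.round(d['extrinsics'],3).tolist())
E
```

```text
clock 0.0
joints [-1.4056  0.4353  0.025   1.5741 -0.0116  1.1341 -0.0751]
dq [-0.0003  0.0017 -0.0006  0.0011  0.001  -0.0021  0.0001]
joint_efforts [-4.00000e-04 -6.67856e+01  9.84700e-01 -3.14462e+01 -6.06000e-02
  4.30000e-02  2.00000e-04]
position [0.1653 0.6022 0.2259]
ee_rot [-1.0108  1.3253  1.0089]
force [-0.211  -1.0768 -0.4715]
ft_torque [-0.0076 -0.015   0.0134]
width 0.9991
top dict_keys(['img', 'z_map', 'vfov', 'cx', 'cy', 'extrinsics']) 56.98157288828856 276.3490959872685 207.37120975403064 [[-0.027, 0.983, -0.179, 0.359], [-1.0, -0.027, -0.001, -0.091], [-0.006, 0.179, 0.984, 1.275], [0.0, 0.0, 0.0, 1.0]]
side dict_keys(['img', 'z_map', 'vfov', 'cx', 'cy', 'extrinsics']) 56.708093843212644 279.46919510996753 213.1041138967329 [[1.0, 0.022, -0.013, 0.562], [-0.025, 0.726, -0.688, -0.797], [-0.006, 0.688, 0.726, 0.832], [0.0, 0.0, 0.0, 1.0]]
wrist dict_keys(['img', 'z_map', 'vfov', 'cx', 'cy', 'extrinsics']) 66.20742813680604 275.4851313370856 207.87115967744347 [[0.263, -0.928, -0.262, 0.095], [0.965, 0.253, 0.072, 0.622], [-0.0, -0.272, 0.962, 0.384], [0.0, 0.0, 0.0, 1.0]]
```

View pics/top1.png

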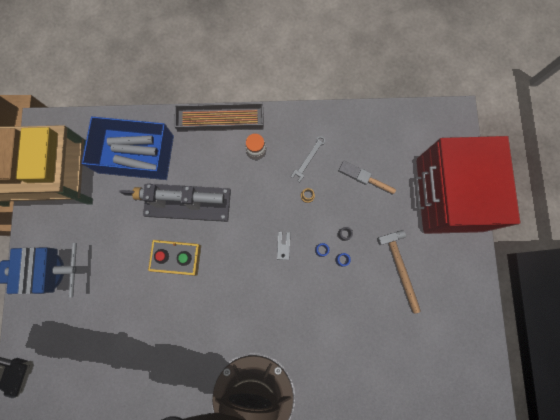

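View pics/side1.png

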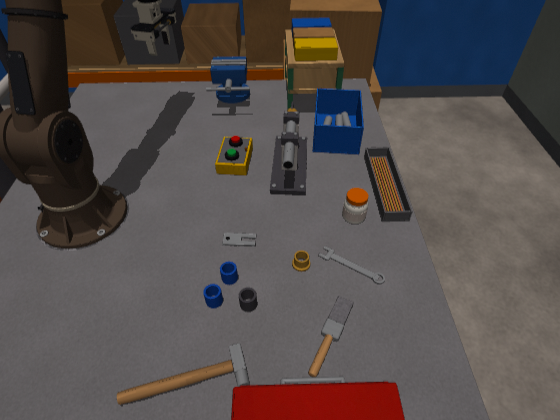

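View pics/wrist1.png

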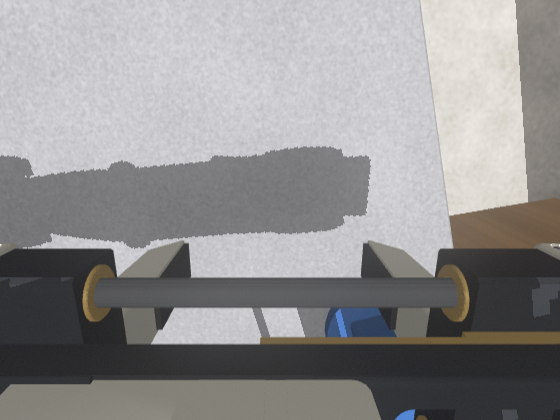

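The top view shows the brass lug near (307,195), the dark collar near (345,233), the plate near (284,246), the tube's bare end near (222,198) and the green button near (183,258). The side view agrees. I'll look closer.

```bash
python3 - <<'E'
from h import *
d=load('top1')
a=cv2.resize(d['img'][165:285,130:290],None,fx=5,fy=5,interpolation=cv2.INTER_CUBIC); cv2.imwrite('pics/ca.png',a)
b=cv2.resize(d['img'][170:270,265:365],None,fx=6,fy=6,interpolation=cv2.INTER_CUBIC); cv2.imwrite('pics/cb.png',b)
s=load('side1')
c=cv2.resize(s['img'][100:280,205:325],None,fx=5,fy=5,interpolation=cv2.INTER_CUBIC)[:600]; 
c=cv2.resize(s['img'][90:280,205:325],None,fx=3,fy=3,interpolation=cv2.INTER_CUBIC); cv2.imwrite('pics/cc.png',c)
for n,u,v in[('lug',307,195),('bare',222,198),('green',183,258),('red',160,256),('collar',345,233),('plate',284,250),('bench',250,300)]: print(n,np.round(pt(d,u,v),4))
for n,u,v in[('lug',301,258),('bare',289,160),('green',232,154),('red',236,141),('bench',200,200)]: print('s',n,np.round(pt(s,u,v),4))
E
```

```text
lug [ 0.6304 -0.1934  0.0014]
bare [0.6014 0.0743 0.1282]
green [0.4275 0.2042 0.0686]
red [0.4356 0.2759 0.068 ]
collar [ 0.4992 -0.3142 -0.0026]
plate [ 0.4478 -0.1104  0.0087]
bench [ 0.2915  0.0035 -0.0004]
s lug [ 0.6302 -0.176   0.0026]
s bare [0.6075 0.0779 0.1291]
s green [0.4319 0.1933 0.0652]
s red [0.4408 0.2645 0.0634]
s bench [ 0.3362  0.0556 -0.0012]
```

View pics/ca.png

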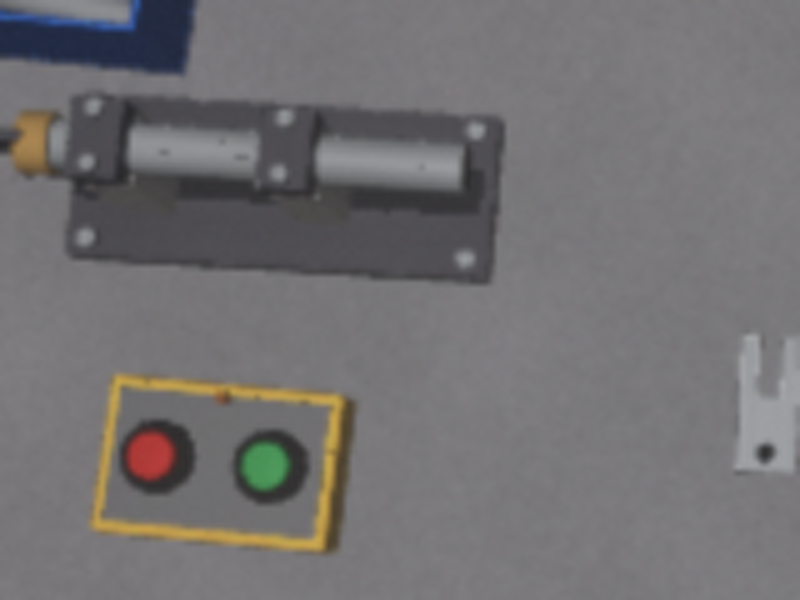

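View pics/cb.png

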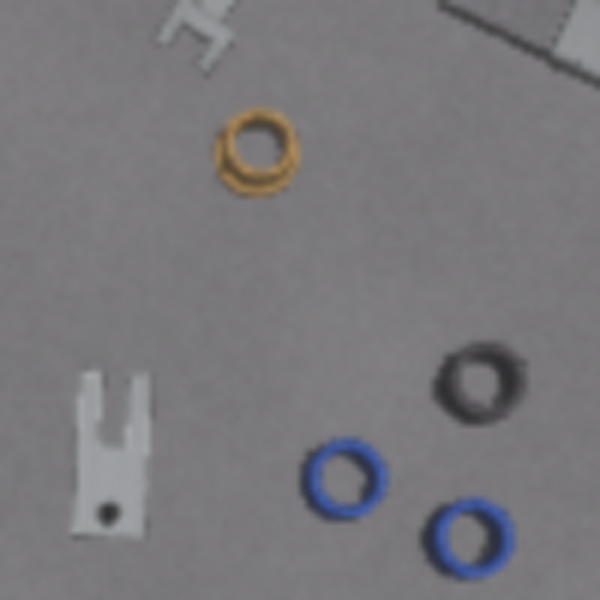

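View pics/cc.png

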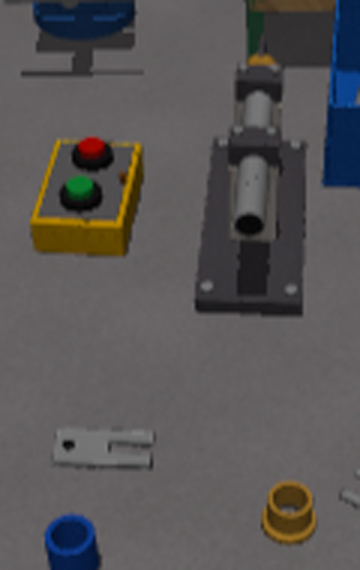

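```bash
python3 - <<'E'
from h import *
d=load('top1')
for u,v in[(20,240),(120,300),(200,300),(280,300),(380,300),(450,300),(100,110),(280,110),(400,110),(280,200),(400,150),(330,350),(120,390),(450,390)]: print('t',u,v,np.round(pt(d,u,v),4))
d=load('side1')
for u,v in[(200,100),(60,300),(200,200),(200,350),(300,350),(400,300),(100,400),(60,260),(280,100),(150,220),(380,260),(440,390)]: print('s',u,v,np.round(pt(d,u,v),4))
# table top edge line in top image
g=load('top1')['img'].astype(int)
print(load('top1')['z_map'][150:160:3,300:306])
E
```

```text
t 20 240 [ 5.053e-01  7.625e-01 -4.000e-04]
t 120 300 [0.3027 0.4214 0.0005]
t 200 300 [0.2958 0.164  0.0003]
t 280 300 [ 0.289  -0.0928  0.0003]
t 380 300 [ 0.2805 -0.4129  0.0009]
t 450 300 [ 0.2744 -0.6374 -0.0017]
t 100 110 [9.567e-01 5.217e-01 1.000e-04]
t 280 110 [ 9.377e-01 -1.114e-01  7.000e-04]
t 400 110 [ 9.253e-01 -5.312e-01  7.000e-04]
t 280 200 [ 0.6164 -0.1022 -0.0013]
t 400 150 [ 7.798e-01 -5.193e-01 -6.000e-04]
t 330 350 [ 0.1319 -0.2454 -0.0017]
t 120 390 [0.0313 0.4092 0.    ]
t 450 390 [ 0.0047 -0.6091 -0.0031]
s 200 100 [ 0.2689  0.6396 -0.0017]
s 60 300 [ 3.45e-02 -2.84e-01  2.00e-04]
s 200 200 [ 0.3362  0.0556 -0.0012]
s 200 350 [ 3.910e-01 -4.198e-01 -4.000e-04]
s 300 350 [ 0.6123 -0.4261  0.    ]
s 400 300 [ 8.628e-01 -3.071e-01 -7.000e-04]
s 100 400 [ 1.999e-01 -5.195e-01 -2.000e-04]
s 60 260 [-0.0091 -0.1624  0.0007]
s 280 100 [ 5.954e-01  6.258e-01 -3.000e-04]
s 150 220 [ 2.007e-01 -2.450e-02  2.000e-04]
s 380 260 [ 0.839  -0.1854 -0.0018]
s 440 390 [ 8.949e-01 -5.186e-01 -7.000e-04]
[[1.3344499 1.3333019 1.332418  1.3371226 1.3345995 1.331927 ]
 [1.3297666 1.3289324 1.3280317 1.3285234 1.3300864 1.3321025]
 [1.323755  1.3318853 1.3285791 1.3288672 1.3285409 1.3281857]
 [1.3241174 1.3256569 1.3250067 1.3346691 1.3327284 1.3210634]]
```

```bash
cat >> h.py <<'E'
def onz(d,u,v,z):
    f=210/np.tan(np.radians(float(d['vfov']))/2); E=d['extrinsics']
    r=E[:3,:3]@np.array([(u-d['cx'])/f,-(v-d['cy'])/f,-1]); o=E[:3,3]
    return o+r*(z-o[2])/r[2]
def blob(d,sel,box):
    h=cv2.cvtColor(d['img'],cv2.COLOR_BGR2HSV); m=sel(h[...,0].astype(int),h[...,1],h[...,2]); k=np.zeros_like(m); u0,v0,u1,v1=box; k[v0:v1,u0:u1]=1; m&=k
    y,x=np.nonzero(m); return x.mean(),y.mean(),len(x),(x.min(),x.max(),y.min(),y.max())
E
python3 - <<'E'
from h import *
t=load('top1');s=load('side1')
G=lambda h,S,V:(h>45)&(h<80)&(S>100)&(V>60)
R=lambda h,S,V:((h<8)|(h>172))&(S>140)&(V>60)
O=lambda h,S,V:(h>12)&(h<28)&(S>100)&(V>60)
B=lambda h,S,V:(h>105)&(h<128)&(S>120)&(V>50)
for n,d,f,box,z in[('green',t,G,(170,245,197,272),.066),('green',s,G,(215,140,250,170),.066),('red',t,R,(150,245,172,270),.066),('red',s,R,(220,130,250,150),.066),
 ('lug',t,O,(295,180,320,210),.018),('lug',s,O,(285,245,320,275),.018)]:
    u,v,c,b=blob(d,f,box); print(n,np.round((u,v),1),c,b,np.round(onz(d,u,v,z),4))
E
```

```text
green [182.6 257.8] 67 (np.int64(178), np.int64(187), np.int64(254), np.int64(262)) [0.4283 0.2061 0.066 ]
green [231.  151.5] 47 (np.int64(227), np.int64(235), np.int64(149), np.int64(155)) [0.4281 0.2052 0.066 ]
red [159.7 255.6] 71 (np.int64(155), np.int64(164), np.int64(251), np.int64(260)) [0.4369 0.2775 0.066 ]
red [235.  138.9] 49 (np.int64(231), np.int64(239), np.int64(136), np.int64(142)) [0.4374 0.2729 0.066 ]
lug [307.  196.1] 75 (np.int64(301), np.int64(314), np.int64(189), np.int64(201)) [ 0.6233 -0.1919  0.018 ]
lug [300.9 260.8] 286 (np.int64(292), np.int64(309), np.int64(250), np.int64(271)) [ 0.6281 -0.1965  0.018 ]
```

```bash
python3 - <<'E'
from h import *
t=load('top1');s=load('side1')
print('lug',onz(t,308,193.3,.036),onz(s,301.6,255,.036))
# tube in top: end centre, and further along; side edges at mid-height .115
c=lambda u,v:(130+u/5-.4,165+v/5-.4)
print('end mid', onz(t,*c(465,168),.115)); print('upper/lower edge end',onz(t,*c(465,143),.115),onz(t,*c(465,191),.115))
print('collar end edges',onz(t,*c(135,125),.115),onz(t,*c(135,173),.115))
q=lambda u,v:(205+u/3-.3,90+v/3-.3)
print('side end centre',onz(s,*q(249,223),.115),'top of end',onz(s,*q(249,207),.131))
for k in [(477,130),(93,103+3),(465,258),(85,236)]: print('bolt',onz(t,*c(*k),.02))
# depth-based tube
for u in range(196,226,3):
    col=[(pt(t,u,v,r=0)) for v in range(188,206)]
    p=max(col,key=lambda a:a[2]); print(u,np.round(p,3))
E
```

```text
lug [ 0.62864765 -0.19411871  0.036     ] [ 0.6295984  -0.19150928  0.036     ]
end mid [0.60350074 0.07439021 0.115     ]
upper/lower edge end [0.61917175 0.074359   0.115     ] [0.58914862 0.07441879 0.115     ]
collar end edges [0.63623907 0.27756865 0.115     ] [0.60605608 0.27670685 0.115     ]
side end centre [0.60390847 0.07712046 0.115     ] top of end [0.60392868 0.08149448 0.131     ]
bolt [0.64907039 0.0798763  0.02      ]
bolt [0.67271568 0.33617396 0.02      ]
bolt [0.56311272 0.08803113 0.02      ]
bolt [0.58476389 0.33859783 0.02      ]
196 [0.615 0.152 0.134]
199 [0.618 0.143 0.132]
202 [0.608 0.134 0.133]
205 [0.606 0.125 0.13 ]
208 [0.608 0.116 0.133]
211 [0.602 0.107 0.132]
214 [0.608 0.098 0.13 ]
217 [0.595 0.089 0.132]
220 [0.607 0.08  0.134]
223 [0.615 0.072 0.122]
```

```bash
cat > go.py <<'E'
import sys
from h import *
from scipy.spatial.transform import Rotation as Ro
s=arm.observe(); R=Ro.from_rotvec(s['ee_rot']).as_matrix(); p=np.array(s['position'])
print('t',s['clock'],'p',np.round(p,4),'F',np.round(s['force'],2),'w',s['width']); print(np.round(R,3).tolist()); print('q',np.round(s['joints'],2))
for k in range(1,len(sys.argv),3):
    w=np.array([float(a) for a in sys.argv[k:k+3]]); print(w,'shift',np.round(R.T@(w-p),4)); p=w
E
python3 go.py .44 .13 .24  .629 -.193 .24 .629 -.193 .071
```

```text
t 0.15 p [0.1653 0.6024 0.2261] F [0.14 0.07 0.18] w 1.0032456008848272
[[-0.0, -0.964, 0.265], [-0.001, 0.265, 0.964], [-1.0, -0.0, -0.001]]
q [-1.41  0.44  0.02  1.57 -0.01  1.13 -0.08]
[0.44 0.13 0.24] shift [-0.0134 -0.3899 -0.3828]
[ 0.629 -0.193  0.24 ] shift [ 0.0003 -0.2678 -0.2615]
[ 0.629 -0.193  0.071] shift [0.169  0.     0.0002]
```

Request:
{"op": "move_arm", "data": {"steps": "-0.005 -0.005 -0.005 0 255; -0.01 -0.02 -0.02 0 255; -0.013 -0.042 -0.041 0 255; -0.013 -0.066 -0.065 0 255; -0.013 -0.09 -0.088 0 255; -0.013 -0.114 -0.111 0 255; -0.013 -0.138 -0.135 0 255; -0.013 -0.162 -0.158 0 255; -0.013 -0.186 -0.182 0 255; -0.013 -0.21 -0.205 0 255"}}

```text
clock: 0.98
position: [0.3143, 0.3473, 0.2401]
ee_rot: [-1.009, 1.324, 1.009]
force: [1.2, 0.1, -0.1]
width: 0.324
```

Request:
{"op": "move_arm", "data": {"steps": "0 -0.024 -0.023 0 255; 0 -0.048 -0.047 0 255; 0 -0.072 -0.07 0 255; 0 -0.096 -0.094 0 255; 0 -0.12 -0.117 0 255; 0 -0.144 -0.141 0 255; 0 -0.168 -0.164 0 255; 0 -0.192 -0.188 0 255; 0 -0.216 -0.211 0 255; 0 -0.24 -0.235 0 255"}}

```text
clock: 1.82
position: [0.4832, 0.0574, 0.2402]
ee_rot: [-1.009, 1.323, 1.01]
force: [0.1, 1.3, -0.5]
width: 0.008
```

```bash
python3 go.py .629 -.193 .24 .629 -.193 .071
```

```text
t 1.8167 p [0.4832 0.0574 0.2402] F [ 0.07  1.3  -0.54] w 0.007536198965336781
[[0.0, -0.964, 0.265], [0.001, 0.265, 0.964], [-1.0, -0.0, 0.001]]
q [-0.56  0.19  0.39  1.91 -0.09  1.06  1.17]
[ 0.629 -0.193  0.24 ] shift [ 1.000e-04 -2.069e-01 -2.029e-01]
[ 0.629 -0.193  0.071] shift [ 1.69e-01  0.00e+00 -1.00e-04]
```

Request:
{"op": "move_arm", "data": {"steps": "0 -0.024 -0.023 0 255; 0 -0.048 -0.047 0 255; 0 -0.072 -0.07 0 255; 0 -0.096 -0.094 0 255; 0 -0.12 -0.117 0 255; 0 -0.144 -0.141 0 255; 0 -0.168 -0.164 0 255; 0 -0.19 -0.186 0 255; 0 -0.203 -0.199 0 255; 0 -0.207 -0.203 0 255"}}

```text
clock: 2.65
position: [0.6288, -0.1956, 0.2397]
ee_rot: [-1.008, 1.327, 1.005]
force: [-1.1, 0.5, -0.8]
width: 0.008
```

```bash
python3 go.py .629 -.193 .24 .629 -.193 .071; python3 -c "
from h import *
save('wrist','w2');save('side','s2');save('top','t2')"
```

```text
t 2.65 p [ 0.6288 -0.1956  0.2397] F [-1.06  0.54 -0.76] w 0.008415736570580106
[[-0.0, -0.963, 0.269], [-0.002, 0.269, 0.963], [-1.0, -0.0, -0.002]]
q [-0.08  0.5   0.48  1.49 -0.24  1.2   1.73]
[ 0.629 -0.193  0.24 ] shift [-0.0003  0.0005  0.0025]
[ 0.629 -0.193  0.071] shift [1.69e-01 1.00e-04 3.00e-04]
```

View pics/w2.png

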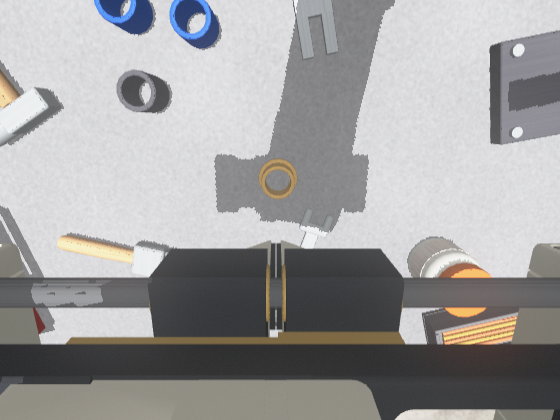

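View pics/s2.png

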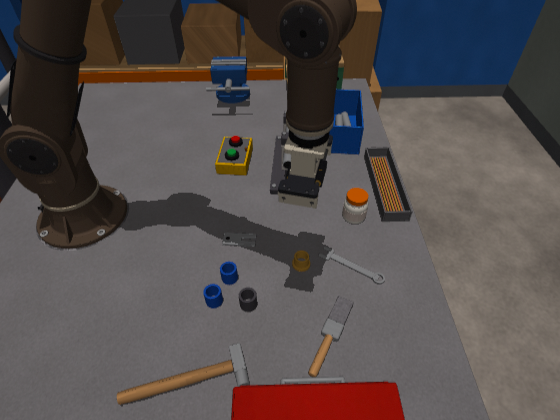

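The wrist view shows the lug ahead of the shut fingers, rim centre near (278,181). Checking it against the estimate.

```bash
python3 -c "
from h import *
d=load('w2');print(np.round(d['extrinsics'],3).tolist())
cv2.imwrite('pics/w2c.png',cv2.resize(d['img'][140:220,230:330],None,fx=7,fy=7,interpolation=cv2.INTER_CUBIC))
for u,v in[(278,181),(278,177)]: print(onz(d,u,v,.036),pt(d,u,v))
"
```

```text
[[0.267, -0.927, -0.262, 0.559], [0.964, 0.257, 0.074, -0.175], [-0.001, -0.272, 0.962, 0.397], [0.0, 0.0, 0.0, 1.0]]
[ 0.62741476 -0.19147628  0.036     ] [ 6.34266366e-01 -1.93117086e-01 -1.38178311e-04]
[ 0.62296964 -0.19025405  0.036     ] [ 6.29434292e-01 -1.91786280e-01 -4.62895931e-04]
```

View pics/w2c.png

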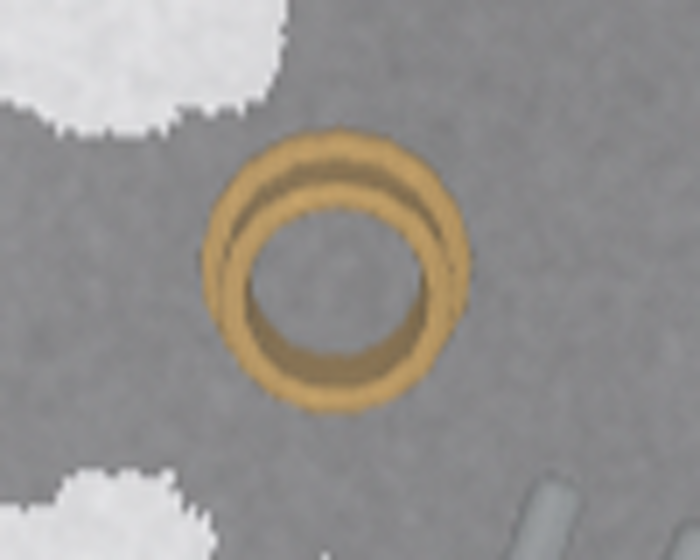

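Request:
{"op": "move_arm", "data": {"steps": "0.01 0 0.003 0 255; 0.03 0 0.003 0 255; 0.055 0 0.003 0 255; 0.08 0 0.003 0 255; 0.105 0 0.003 0 255; 0.13 0 0.003 0 255; 0.15 0 0.003 0 255; 0.162 0 0.003 0 255; 0.168 0 0.003 0 255; 0.168 0 0.003 0 255"}}

```text
clock: 3.63
position: [0.6289, -0.187, 0.0707]
ee_rot: [-1.009, 1.325, 1.012]
force: [-0.8, -0.5, 0.6]
width: -0.001
```

Request:
{"op": "move_arm", "data": {"steps": "0 0 0 0 255; 0 0 0 0 255; 0 0 0 0 255; 0 0 0 0 255; 0 0 0 0 255; 0 0 0 0 255; 0 0 0 0 255; 0 0 0 0 255; 0 0 0 0 255; 0 0 0 0 255"}}

```text
clock: 4.47
position: [0.6295, -0.1883, 0.0717]
ee_rot: [-1.01, 1.324, 1.01]
force: [0.2, 0.4, -0.0]
width: 0.006
```

```bash
python3 go.py; python3 -c "
from h import *
save('side','s3');d=save('wrist','w3');"
```

```text
t 4.4667 p [ 0.6295 -0.1883  0.0717] F [ 0.23  0.35 -0.04] w 0.005639241001935817
[[-0.0, -0.964, 0.265], [0.0, 0.265, 0.964], [-1.0, 0.0, 0.0]]
q [-0.05  0.66  0.41  1.67 -0.32  0.88  1.79]
```

View pics/s3.png

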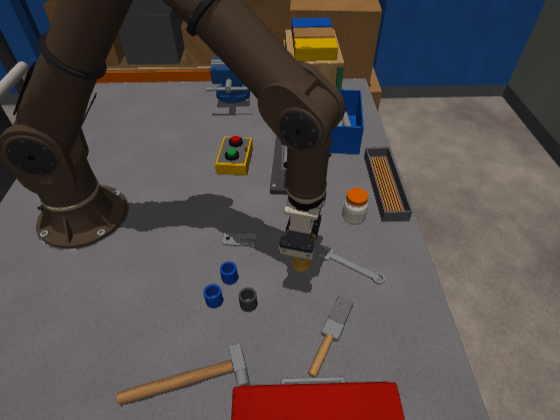

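View pics/w3.png

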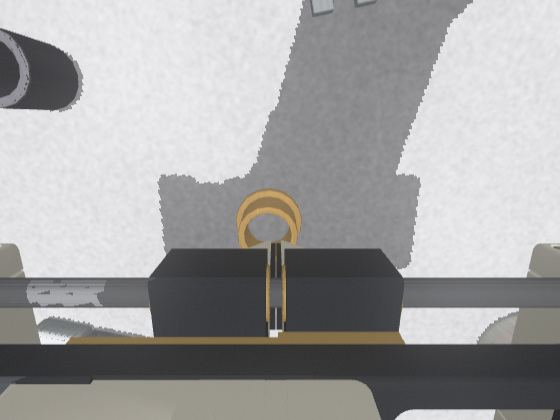

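The tips hover over the lug at the right height, about 4 mm to +y. I'll trim that and hold.

Request:
{"op": "move_arm", "data": {"steps": "0 0 -0.003 0 255; 0 0 -0.003 0 255; 0 0 -0.003 0 255; 0 0 -0.003 0 255; 0 0 -0.003 0 255; 0 0 -0.003 0 255; 0 0 -0.003 0 255; 0 0 -0.003 0 255; 0 0 -0.003 0 255; 0 0 -0.003 0 255"}}

```text
clock: 5.4
position: [0.6288, -0.1912, 0.0717]
ee_rot: [-1.01, 1.324, 1.01]
force: [0.3, 0.4, -0.0]
width: 0.007
```

Request:
{"op": "move_arm", "data": {"steps": "0 0 0 0 255; 0 0 0 0 255; 0 0 0 0 255; 0 0 0 0 255; 0 0 0 0 255; 0 0 0 0 255; 0 0 0 0 255; 0 0 0 0 255; 0 0 0 0 255; 0 0 0 0 255"}}

```text
clock: 6.23
position: [0.6288, -0.1912, 0.0717]
ee_rot: [-1.01, 1.324, 1.01]
force: [0.6, -0.1, 0.3]
width: 0.002
```

Request:
{"op": "move_arm", "data": {"steps": "0 0 0 0 255; 0 0 0 0 255; 0 0 0 0 255; 0 0 0 0 255; 0 0 0 0 255; 0 0 0 0 255; 0 0 0 0 255; 0 0 0 0 255; 0 0 0 0 255; 0 0 0 0 255"}}

```text
clock: 7.07
position: [0.6288, -0.1912, 0.0717]
ee_rot: [-1.01, 1.324, 1.01]
force: [-0.5, -0.4, 0.3]
width: 0.003
```

Request:
{"op": "move_arm", "data": {"steps": "0 0 0 0 255; 0 0 0 0 255; 0 0 0 0 255; 0 0 0 0 255; 0 0 0 0 255; 0 0 0 0 255"}}

```text
clock: 7.57
position: [0.6288, -0.1912, 0.0717]
ee_rot: [-1.01, 1.324, 1.01]
force: [-0.5, -0.7, 0.1]
width: 0.006
```

```bash
python3 go.py .629 -.192 .24 .605 .09 .24 .605 .09 .166
```

```text
t 7.5667 p [ 0.6288 -0.1912  0.0717] F [-0.54 -0.74  0.06] w 0.005776299708728343
[[0.0, -0.964, 0.265], [0.0, 0.265, 0.964], [-1.0, -0.0, 0.0]]
q [-0.05  0.66  0.4   1.67 -0.32  0.88  1.79]
[ 0.629 -0.192  0.24 ] shift [-0.1683 -0.0004 -0.0007]
[0.605 0.09  0.24 ] shift [0.     0.0978 0.2656]
[0.605 0.09  0.166] shift [ 0.074  0.    -0.   ]
```

Held over the lug for more than 2 s at 36 mm above it. Now rise and go to the tube.

Request:
{"op": "move_arm", "data": {"steps": "-0.01 0 0 0 255; -0.03 0 0 0 255; -0.055 0 0 0 255; -0.08 0 0 0 255; -0.105 0 0 0 255; -0.13 0 0 0 255; -0.15 0 0 0 255; -0.163 0 0 0 255; -0.168 0 0 0 255; -0.168 0 0 0 255"}}

```text
clock: 8.4
position: [0.6293, -0.1916, 0.2415]
ee_rot: [-1.011, 1.322, 1.008]
force: [-0.3, 0.7, -1.1]
width: 0.006
```

Request:
{"op": "move_arm", "data": {"steps": "0 0.006 0.016 0 255; 0 0.017 0.046 0 255; 0 0.028 0.076 0 255; 0 0.04 0.108 0 255; 0 0.052 0.14 0 255; 0 0.064 0.172 0 255; 0 0.076 0.204 0 255; 0 0.087 0.234 0 255; 0 0.094 0.256 0 255; 0 0.098 0.265 0 255"}}

```text
clock: 9.23
position: [0.6032, 0.0953, 0.2383]
ee_rot: [-1.012, 1.323, 1.016]
force: [-0.3, 0.8, -0.2]
width: 0.005
```

```bash
python3 go.py .605 .09 .166; python3 -c "
from h import *
save('wrist','w4');save('side','s4')"; python3 go.py
```

```text
t 9.2333 p [0.6032 0.0953 0.2383] F [-0.27  0.83 -0.23] w 0.004942831684084408
[[-0.002, -0.966, 0.26], [0.001, 0.26, 0.966], [-1.0, 0.003, 0.001]]
q [-0.54  0.42  0.43  1.62 -0.19  1.15  1.24]
[0.605 0.09  0.166] shift [ 0.0722 -0.0033 -0.0047]
t 9.3333 p [0.6036 0.0924 0.2386] F [ 0.23 -0.38 -0.21] w 0.004213627014810349
[[-0.002, -0.965, 0.261], [0.0, 0.261, 0.965], [-1.0, 0.002, -0.0]]
q [-0.54  0.42  0.43  1.62 -0.19  1.15  1.24]
```

View pics/w4.png

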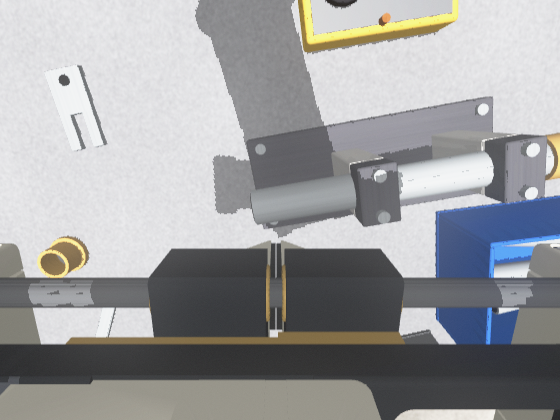

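View pics/s4.png

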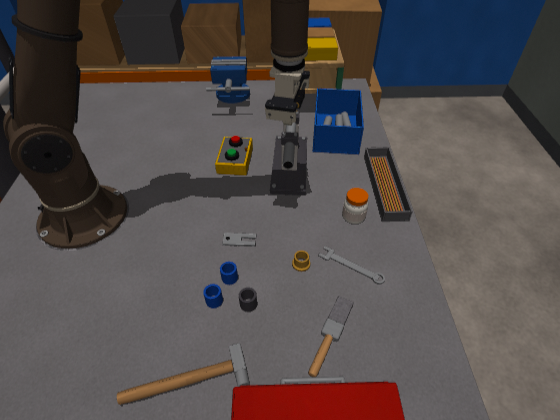

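```bash
python3 -c "
from h import *
d=save('wrist','w5')
cv2.imwrite('pics/w5c.png',cv2.resize(d['img'][165:245,230:330],None,fx=7,fy=7,interpolation=cv2.INTER_CUBIC))
for u in range(248,300,6):
    P=[pt(d,u,v,r=1) for v in range(185,225,1)]; P=np.array(P); top=P[P[:,2]>.125]; print(u,np.round(top.mean(0),4) if len(top) else None,np.round(P[:,2].max(),3), len(top))
for u,v in [(252,191),(257,225),(254,208)]: print(onz(d,u,v,.115),onz(d,u,v,.131))
"; python3 go.py
```

```text
248 None 0.0 0
254 [0.5953 0.0765 0.1266] 0.127 7
260 [0.6026 0.0799 0.1289] 0.131 26
266 [0.6031 0.0852 0.1289] 0.131 26
272 [0.604  0.0903 0.1287] 0.131 27
278 [0.604  0.0956 0.1289] 0.13 26
284 [0.6045 0.1008 0.1289] 0.131 26
290 [0.605  0.106  0.1288] 0.131 26
296 [0.6054 0.1112 0.129 ] 0.13 26
[0.58951155 0.07553939 0.115     ] [0.58634682 0.07761641 0.131     ]
[0.62150558 0.07105592 0.115     ] [0.61652216 0.0733878  0.131     ]
[0.60515385 0.07289262 0.115     ] [0.60109994 0.0751201  0.131     ]
t 9.3833 p [0.604  0.0899 0.2389] F [-1.05 -0.88  0.37] w 0.006763192017903297
[[-0.001, -0.965, 0.264], [-0.001, 0.264, 0.965], [-1.0, 0.001, -0.001]]
q [-0.54  0.42  0.43  1.62 -0.19  1.15  1.25]
```

View pics/w5c.png

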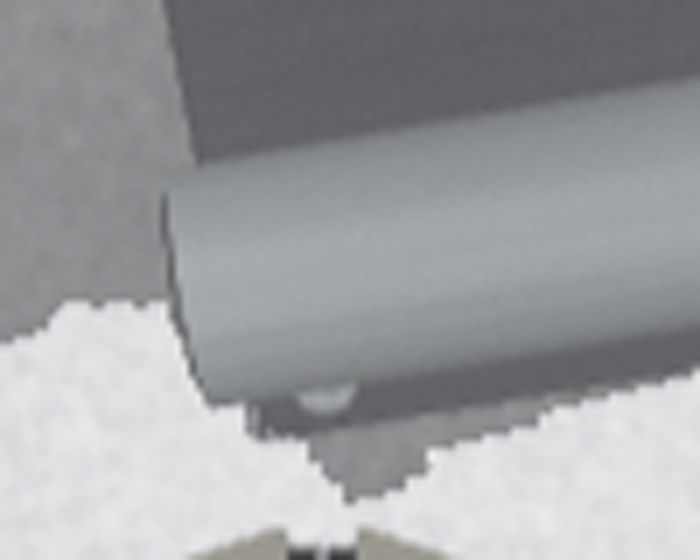

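The wrist view puts the tube end at y≈0.075 and its top line at x≈0.604, so the bare-end point is about (0.605, 0.090). I'll descend straight.

Request:
{"op": "move_arm", "data": {"steps": "0.008 0 0 0 255; 0.02 0 0 0 255; 0.034 0 0 0 255; 0.048 0 0 0 255; 0.06 0 0 0 255; 0.068 0 0 0 255; 0.072 0 0 0 255; 0.072 0 0 0 255; 0.072 0 0 0 255; 0.072 0 0 0 255"}}

```text
clock: 10.22
position: [0.605, 0.0901, 0.1685]
ee_rot: [-1.01, 1.323, 1.009]
force: [-0.0, 0.0, -0.2]
width: 0.005
```

Request:
{"op": "move_arm", "data": {"steps": "0 0 0 0 255; 0 0 0 0 255; 0 0 0 0 255; 0 0 0 0 255; 0 0 0 0 255; 0 0 0 0 255"}}

```text
clock: 10.72
position: [0.6044, 0.0903, 0.1678]
ee_rot: [-1.01, 1.324, 1.01]
force: [-1.2, -0.9, 0.9]
width: 0.003
```

```bash
python3 go.py .605 .09 .166; python3 -c "
from h import *
save('side','s6')"
```

```text
t 10.7167 p [0.6044 0.0903 0.1678] F [-1.25 -0.94  0.94] w 0.003484228384753143
[[0.0, -0.964, 0.265], [0.0, 0.265, 0.964], [-1.0, -0.0, 0.0]]
q [-0.52  0.48  0.41  1.71 -0.22  1.    1.27]
[0.605 0.09  0.166] shift [ 0.0018 -0.0006 -0.0001]
```

View pics/s6.png

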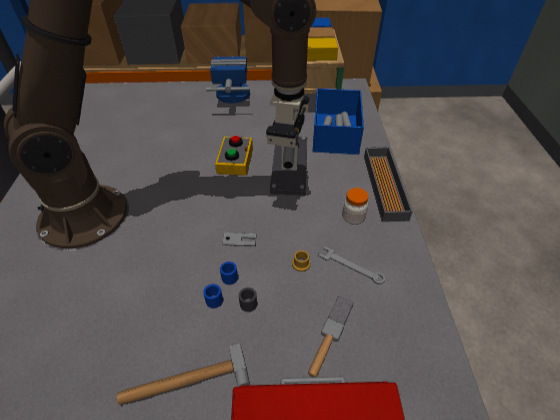

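The fingertips are over the tube's bare end (288,150), 37 mm above it. Hold.

Request:
{"op": "move_arm", "data": {"steps": "0 0 0 0 255; 0 0 0 0 255; 0 0 0 0 255; 0 0 0 0 255; 0 0 0 0 255; 0 0 0 0 255; 0 0 0 0 255; 0 0 0 0 255; 0 0 0 0 255; 0 0 0 0 255"}}

```text
clock: 11.6
position: [0.6044, 0.0903, 0.1677]
ee_rot: [-1.01, 1.324, 1.01]
force: [-0.2, -0.5, 0.2]
width: 0.004
```

Request:
{"op": "move_arm", "data": {"steps": "0 0 0 0 255; 0 0 0 0 255; 0 0 0 0 255; 0 0 0 0 255; 0 0 0 0 255; 0 0 0 0 255; 0 0 0 0 255; 0 0 0 0 255; 0 0 0 0 255; 0 0 0 0 255"}}

```text
clock: 12.43
position: [0.6044, 0.0902, 0.1677]
ee_rot: [-1.01, 1.324, 1.01]
force: [-0.5, 0.4, -0.1]
width: 0.001
```

Request:
{"op": "move_arm", "data": {"steps": "0 0 0 0 255; 0 0 0 0 255; 0 0 0 0 255; 0 0 0 0 255; 0 0 0 0 255; 0 0 0 0 255; 0 0 0 0 255; 0 0 0 0 255"}}

```text
clock: 13.1
position: [0.6044, 0.0903, 0.1677]
ee_rot: [-1.01, 1.324, 1.01]
force: [0.6, -0.5, 0.5]
width: 0.004
```

Request:
{"op": "move_arm", "data": {"steps": "-0.008 0 0 0 255; -0.02 0 0 0 255; -0.034 0 0 0 255; -0.048 0 0 0 255; -0.06 0 0 0 255; -0.068 0 0 0 255; -0.072 0 0 0 255; -0.072 0 0 0 255"}}

```text
clock: 13.77
position: [0.605, 0.0903, 0.2411]
ee_rot: [-1.01, 1.322, 1.009]
force: [-0.0, -0.7, 0.0]
width: 0.008
```

```bash
python3 go.py .428 .205 .24 .428 .205 .085
```

```text
t 13.7667 p [0.605  0.0903 0.2411] F [-0.04 -0.65  0.05] w 0.008083081743132837
[[0.002, -0.964, 0.265], [0.001, 0.265, 0.964], [-1.0, -0.002, 0.001]]
q [-0.54  0.42  0.43  1.62 -0.19  1.15  1.24]
[0.428 0.205 0.24 ] shift [0.0008 0.201  0.0638]
[0.428 0.205 0.085] shift [ 0.155   0.0003 -0.0002]
```

Request:
{"op": "move_arm", "data": {"steps": "0 0.01 0.003 0 255; 0 0.03 0.01 0 255; 0 0.055 0.017 0 255; 0 0.08 0.025 0 255; 0 0.108 0.034 0 255; 0 0.136 0.043 0 255; 0 0.164 0.052 0 255; 0 0.185 0.059 0 255; 0 0.197 0.063 0 255; 0 0.201 0.064 0 255"}}

```text
clock: 14.6
position: [0.4245, 0.2067, 0.239]
ee_rot: [-1.012, 1.324, 1.014]
force: [0.1, 0.3, -0.3]
width: 0.004
```

Request:
{"op": "move_arm", "data": {"steps": "0.01 0 0 0 255; 0.025 0 0 0 255; 0.04 0 0 0 255; 0.055 0 0 0 255; 0.07 0 0 0 255; 0.078 0 0 0 255; 0.08 0 0 0 255; 0.08 0 0 0 255"}}

```text
clock: 15.27
position: [0.4275, 0.2043, 0.159]
ee_rot: [-1.009, 1.326, 1.009]
force: [-0.8, 0.0, 0.7]
width: 0.005
```

```bash
python3 -c "
from h import *
save('side','s7');d=save('wrist','w7');save('top','t7')
G=lambda h,S,V:(h>45)&(h<80)&(S>100)&(V>60)
u,v,c,b=blob(d,G,(150,100,400,300));print(u,v,c,b,onz(d,u,v,.068))
"; python3 go.py .428 .205 .085
```

```text
278.28656716417913 208.77512437810944 1005 (np.int64(261), np.int64(296), np.int64(191), np.int64(226)) [0.42729372 0.20829272 0.068     ]
t 15.4167 p [0.4281 0.2052 0.1603] F [ 0.6  -0.2   0.05] w 0.00342324010007075
[[0.001, -0.964, 0.265], [0.001, 0.265, 0.964], [-1.0, -0.001, 0.001]]
q [-0.85  0.27  0.35  2.04 -0.12  0.85  0.88]
[0.428 0.205 0.085] shift [ 0.0753  0.0001 -0.0003]
```

View pics/w7.png

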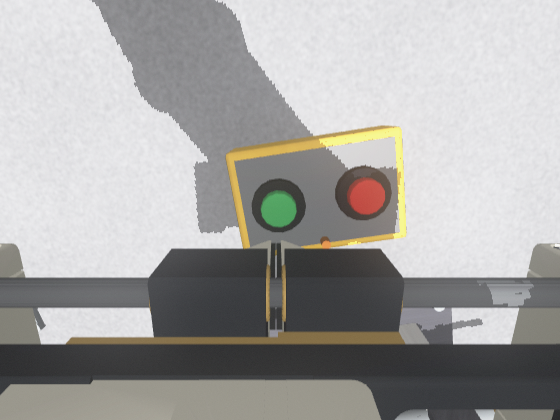

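View pics/s7.png

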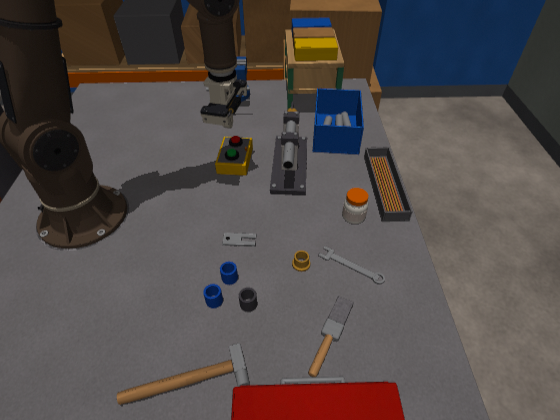

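The wrist view puts the green button at (0.427, 0.208), within 3 mm of the other views. I'll descend slowly onto it.

Request:
{"op": "move_arm", "data": {"steps": "0.01 0 0.001 0 255; 0.025 0 0.002 0 255; 0.04 0 0.002 0 255; 0.055 0 0.002 0 255; 0.068 0 0.002 0 255; 0.076 0 0.002 0 255; 0.08 0 0.002 0 255; 0.08 0 0.002 0 255"}}

```text
clock: 16.08
position: [0.4278, 0.2069, 0.0791]
ee_rot: [-1.01, 1.325, 1.01]
force: [0.1, 0.3, -0.3]
width: 0.004
```

```bash
python3 go.py .428 .206 .062
```

```text
t 16.0833 p [0.4278 0.2069 0.0791] F [ 0.1   0.34 -0.34] w 0.003719055972492518
[[-0.001, -0.964, 0.265], [-0.001, 0.265, 0.964], [-1.0, 0.001, -0.001]]
q [-0.8   0.4   0.31  2.12 -0.19  0.66  0.94]
[0.428 0.206 0.062] shift [ 0.0171 -0.0005 -0.0008]
```

Request:
{"op": "move_arm", "data": {"steps": "0.003 0 0 0 255; 0.006 0 0 0 255; 0.009 0 0 0 255; 0.011 0 0 0 255; 0.013 0 0 0 255; 0.015 0 0 0 255; 0.015 0 0 0 255"}}

```text
clock: 16.67
position: [0.4282, 0.2072, 0.0646]
ee_rot: [-1.01, 1.324, 1.01]
force: [-0.2, 0.1, 3.0]
width: 0.004
```

Request:
{"op": "move_arm", "data": {"steps": "0.001 0 0 0 255; 0.002 0 0 0 255; 0.003 0 0 0 255; 0.003 0 0 0 255; 0.003 0 0 0 255"}}

```text
clock: 17.08
position: [0.4282, 0.2072, 0.0622]
ee_rot: [-1.009, 1.324, 1.01]
force: [-2.2, -1.4, 11.3]
width: 0.004
```

Request:
{"op": "move_arm", "data": {"steps": "0.0005 0 0 0 255; 0.0005 0 0 0 255; 0.0005 0 0 0 255; 0.0005 0 0 0 255"}}

```text
clock: 17.42
position: [0.4283, 0.2073, 0.0621]
ee_rot: [-1.009, 1.323, 1.01]
force: [-3.5, -2.3, 17.7]
width: 0.004
```

Request:
{"op": "move_arm", "data": {"steps": "-0.003 0 0 0 255; -0.008 0 0 0 255; -0.02 0 0 0 255; -0.04 0 0 0 255; -0.065 0 0 0 255; -0.09 0 0 0 255; -0.115 0 0 0 255; -0.135 0 0 0 255; -0.148 0 0 0 255; -0.152 0 0 0 255"}}

```text
clock: 18.25
position: [0.4289, 0.2074, 0.2153]
ee_rot: [-1.009, 1.321, 1.009]
force: [0.7, 0.3, -0.6]
width: 0.007
```

Request:
{"op": "move_arm", "data": {"steps": "0 -0.005 -0.005 0 255; -0.01 0.01 0.01 0 255; -0.02 0.03 0.03 0 255; -0.02 0.05 0.05 0 255; -0.02 0.07 0.07 0 255; -0.02 0.085 0.085 0 255; -0.02 0.09 0.09 0 255; -0.02 0.09 0.09 0 255; -0.02 0.09 0.09 0 255; -0.02 0.09 0.09 0 255"}}

```text
clock: 19.08
position: [0.3659, 0.316, 0.2327]
ee_rot: [-1.009, 1.326, 1.007]
force: [-0.7, -0.2, 0.2]
width: 0.004
```

```bash
python3 go.py;python3 -c "
from h import *
save('side','s8');d=save('top','t8')
t=load('top1')
df=cv2.absdiff(d['img'],t['img']).max(2)>40; cv2.imwrite('pics/df8.png',df.astype('uint8')*255)
G=lambda h,S,V:(h>45)&(h<80)&(S>100)&(V>60)
s=load('side1');s8=load('s8')
for a in(s,s8):print(blob(a,G,(215,140,250,170)))
for n,bx in(('top',(265,170,365,270)),):
  r=slice(bx[1],bx[3]),slice(bx[0],bx[2]); print(df[r].sum())
"
```

```text
t 19.0833 p [0.3659 0.316  0.2327] F [-0.68 -0.2   0.18] w 0.0035731131066479857
[[-0.0, -0.964, 0.267], [-0.001, 0.267, 0.964], [-1.0, -0.0, -0.001]]
q [-1.07  0.2   0.29  1.92 -0.06  1.04  0.55]
(np.float64(231.0), np.float64(151.51063829787233), 47, (np.int64(227), np.int64(235), np.int64(149), np.int64(155)))
(np.float64(231.0), np.float64(151.51063829787233), 47, (np.int64(227), np.int64(235), np.int64(149), np.int64(155)))
0
```

View pics/t8.png

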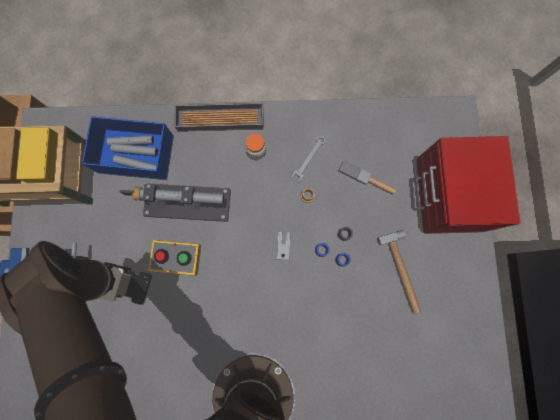

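View pics/s8.png

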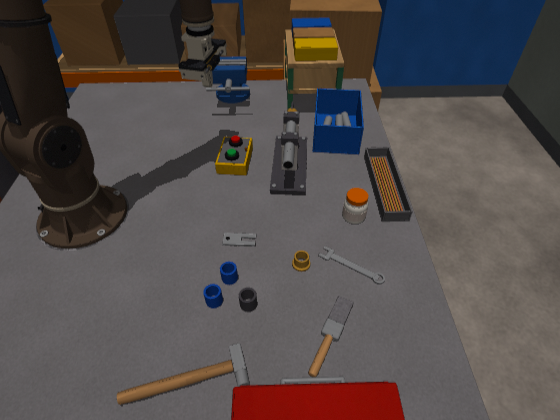

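The arm is clear, the green button is back up at the same pixels (231,151.5) as at the start, and nothing on the bench has moved.

```bash
python3 -c "
from cell import arm
print(arm.observe()['clock']);print(arm.sign_off())"
```

```text
19.1833
the job is handed in; nothing more can be done
None
```

The job is done in the order asked and was handed in at 19.2 s of the 54 s allowed.

- **Brass lug:** I pointed straight down with shut fingers, about 36 mm above the rim and within about 2 mm of its centre. I held still there for more than 2 s.
- **Bare tube end:** I pointed the same way, about 37 mm above the tube's top line, for more than 2 s.
- **Green button:** I pressed it down to z = 0.062 m, which is its full 6 mm of travel. The force rose to about 18 N, well past the 5 N needed. Then I released it and moved clear.

**Last checks:** The arm is clear of everything, with forces near zero. The green button is back at exactly its starting pixels in the side view. The fittings area shows no pixel change from the first top picture, and the rest of the bench looks unmoved. The red button was never approached.

**Disagreements:** The three cameras put the green button up to 3 mm apart, so I aimed between them. A rough first reading of it from the depth map was about 1 cm off and was dropped. On arrival over the lug, the tips were 4 mm to one side for about 0.8 s before I trimmed that and started the hold.

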